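Square up the seal carrier and hold the replica seal up in tongs

TASK

First push the white carrier plate, with the replica seal still standing in it, square and flush into the corner of the dark steel stop. Then pick up the tongs by their grip plates, close their jaws on the stem of the seal and lift it upright about 10 cm out of the carrier, leaving the carrier flush; finish while still holding the seal up in the tongs. Do not touch the seal with the gripper itself, and leave the other things on the shelf where they are.

Things in the scene. Friction and masses are not known exactly. Their poses are not given: they have to be found in the camera images.
- fence: Fixed L-shaped dark steel corner stop, walls 24 mm high, 12 mm thick. Origin: inner corner at shelf level. One wall's inner face is the plane x = 0 of its frame, running 110 mm from the corner to -y (far side of the carrier as the robot sees it); the other's is the plane y = 0, running 110 mm to -x (left side). The inside is x < 0, y < 0. Turned up to 0.2 rad.
- carrier: Loose white plate 110 x 110 x 22 mm, about 350 g; origin at the centre of its underside, axes along its sides, z up. Flush in the corner its centre is at (-55, -55) mm in the stop's frame, axes parallel. A round socket in its top's middle, 39 mm wide, 4 mm deep, holds the seal's foot. Starts 30 to 50 mm short of each wall, askew up to 0.25 rad.
- seal_center (a point): Half-way up the translucent amber resin replica seal, about 40 g, 44 mm high: a round foot of 36 mm diameter and 8 mm height, and above it a plain upright cylindrical stem of 28 mm diameter and 36 mm height. It stands in the carrier's socket, its underside 18 mm and its top 62 mm over the shelf; z up.
- tongs_grip (a point): Grip centre of the steel spring tongs (100 g, balanced near here), half-way up between the open grip plates, 34 mm over the shelf as they lie on the rest. x points to the jaws, z up. Plates: upright, 24 mm high, from 35 mm behind to 40 mm ahead, 55 mm over their outer faces when open; squeezing them closes the jaws. The hinge pin (20 mm thick) is 75 mm behind.
- tongs_jaws (a point): Middle between the open jaws, 95 mm ahead of the grip centre at the same height. Rubber jaw pads, each a shallow V, 20 mm high, 22 mm long, 62 mm apart when open. With the plates squeezed to 49 mm over their outer faces the jaws are 49 mm apart; at about 40 mm the plates are parallel and the jaws clasp the 28 mm stem.
- tongs_arm (a joint): Closing angle of the tongs: 0 open, about 0.20 rad on the seal's stem, 0.30 fully closed. A spring opens them: squeezing the grip plates takes about 3 N at the open end and 6 N at 0.20 rad; more force than that presses the jaws on the seal (0.44 N per N).
- rest: Fixed black tong rest: two cross bars 22 mm high, 12 mm wide; origin at shelf level, x as the tongs point. One bar (90 mm long) is 37 mm ahead, the other (50 mm long) 74 mm behind the origin; between them only a strip 16 mm wide and 4 mm high.
- tweezer_block: Nickel block 60 x 36 x 32 mm with tweezer ends standing out to 54 mm; origin centre of underside. Leave alone.
- crucible: Small white porcelain crucible, 48 mm wide, 36 mm high; origin centre of underside. Leave alone.
- pot: Squat blue ceramic pot, 80 mm wide, 55 mm high; origin centre of underside. Leave alone.
- disc: Flat round amber resin disc, 56 mm wide, 13 mm high; origin centre of underside. Leave alone.
- jar: Small closed green glass jar, 54 mm wide, 60 mm high; origin centre of underside. Leave alone.
Things that resemble listed ones, but are neither listed nor needed, are in the scene too. There is more than one size of the part that bears tongs_grip; the job needs the largest.

How it is judged (in metres and radians):
On the way, in this order (a step that is already met when the one before it is completed fails the run):
1. the carrier is square and flush in the corner, the seal standing in it, the tongs still on their rest (x of carrier in the frame of fence above -0.0575 m and y of carrier in the frame of fence above -0.0575 m and angle between the x axis of carrier and the x axis of fence, either way round below 0.025 rad and height (world z) of seal_center below 0.045 m and horizontal distance between seal_center and carrier below 0.007 m and height (world z) of tongs_grip below 0.042 m), for 0.2 s.
2. the gripper has lifted the tongs, the seal still in the flush carrier (x of carrier in the frame of fence above -0.0575 m and y of carrier in the frame of fence above -0.0575 m and angle between the x axis of carrier and the x axis of fence, either way round below 0.025 rad and height (world z) of seal_center below 0.045 m and horizontal distance between seal_center and carrier below 0.007 m and height (world z) of tongs_grip above 0.06 m and contact force between tongs and the fingers above 1 N), for 0.2 s.
At the end, for the whole second after the job is handed in: Seal clasped by both jaws of the gripper-held tongs, centre 100 mm or more over the shelf, within 0.4 rad of upright, under 30 mm/s, touching neither gripper nor carrier; carrier within 2.5 mm of both walls and 0.025 rad of square; bystanders within 25 mm of their places (x of carrier in the frame of fence above -0.0575 m and y of carrier in the frame of fence above -0.0575 m and angle between the x axis of carrier and the x axis of fence, either way round below 0.025 rad and height (world z) of seal_center above 0.1 m and angle between seal_center's own z axis and vertical below 0.4 rad and linear speed of seal below 0.03 m/s and contact force between seal and tongs above 0.5 N and contact force between seal and tongs_arm above 0.3 N and contact force between tongs and the fingers above 1 N and contact force between seal and the arm below 0.05 N and contact force between seal and the fingers below 0.05 N and contact force between seal and carrier below 0.05 N and height (world z) of tongs_grip above 0.08 m); the arm keeps its last pose, push and grip.
It fails at once if the gripper or arm touches the seal (contact force between seal and the arm above 0.5 N or contact force between seal and the fingers above 0.5 N).
It fails at once if a bystander (tweezer block, crucible, pot, disc, jar) is moved more than 25 mm (distance of any of tweezer_block, crucible, pot, disc, jar from where it was at the start of the episode above 0.025 m).
It also fails if it takes over 64 s, if anything falls off the work surface, if the arm or the gripper's body presses on something with over 40 N, if the wrist force passes 120 N, or if a joint passes its speed limit or range.

ROBOT

A 6-joint arm with a two-finger parallel gripper is mounted at the origin on the work surface. World frame = base frame: x ahead of the robot, y to its left, z up, the work surface at z = 0. Lengths are in mm, angles in rad, forces in N, time in s.
With the tool pointing down it reaches from about 300 to 775 mm from the base axis. Payload 14.6 kg.
Tool frame: the origin (TCP) lies midway between the tips of the shut fingers; the grasp point (between the pads) lies 19 mm behind it; z points along the fingers, y is the direction in which the jaws open and shut (so a half turn about z gives the same grasp; the last joint's range is limited). The gripper opens to 94 mm and grips with 3 to 60 N. Pads are 16 mm wide; open, the fingers measure 119 mm over their backs; the gripper's body (75 mm by 177 mm) begins 78 mm behind the grasp point.
Start: joints at [-1.346, 0.3, 1.521, -0, 1.321, -0.067], TCP at [158.215, -526.742, 205.446] pointing down, gripper open.
Joint ranges: [-3.03, 3.03], [-0.79, 2.21], [0.23, 2.52], [-1.04, 4.18], [0, 3.07], [-2.55, 2.55]. Speed limits (rad/s): [2.22, 2.22, 2.57, 3.14, 3.14, 3.14].

INTERFACE

Orientations are given as [roll, pitch, yaw] about the fixed x, y, z axes, in that order (R = Rz(yaw) Ry(pitch) Rx(roll)).
In Python, from cell import read_state, camera, get_calibration, sign_off gives the robot as it stands.
- The arm moves only by the tool carry_out, never from a script. Its argument "series" is a list of rows, each an object with "delta_pos": the shift along the world's x, y, z in mm, a list of three; "turn": the turn, a rotation vector about the world's x, y, z in rad, a list of three; "hand": the opening, from 0 (shut) to 1 (fully open). A call has 1 to 8 rows; each row is the pose to reach, as a shift and turn from the pose commanded when the call began; what a row does not reach only later rows make up. A row lasts 1/8 s, in which the tool goes at most 62.5 mm and 10.7 degrees, less where a joint would pass 70% of its speed; a pose out of reach is approached as far as the arm can. A call with a gripper value outside its range is refused whole. The fingers move at their own pace and stop on an object; "squeeze" is the grip in N (left out, the last holds). Time passes only in rows, so rows that repeat a pose let the fingers close. It gives the time, the measured TCP pose, the force and the opening at its end, in the units of the state.
- read_state(): the state, without advancing time (a new reading comes with each control period).
- camera(name): name is "side" or "top" or "wrist"; returns the picture (480x640x3 uint8, red, green, blue); there is no depth.
- get_calibration(name): a dict with "intrinsics" (3x3 intrinsics, pixels), "pose" (4x4, takes a point from camera to world coordinates). Camera axes: x right, y down, z forward; pixel columns grow to the right and rows downward; lengths in mm; the calibration is good to about 2 mm. A picture is of the moment at which its call begins: read the wrist's pose just before it. get_calibration takes no time and is no camera call; for the wrist camera it gives the pose at the moment of the call.
- sign_off(): hands the job in, once; it reports no verdict.
The state is a dict: "clock": time; "joints": joint angles; "qd": joint speeds; "effort": joint torques, N m; "eef_pos": TCP position; "eef_rot": TCP orientation; "wrist_force": force on the tool from outside, world axes, zero at the start; "moment": the same for the moment, N m; "finger_gap": finger opening in mm.
Only numpy, scipy, OpenCV 4.12 (cv2) and the standard library are available. Lean on these libraries where they do the work, as an engineer would, in place of code of your own. Each camera call takes 0.05 s, during which the arm holds its last target.

## Working session

There is one attempt and no reset: what is moved stays moved. The work goes in short steps, Python scripts to look and compute and a tool call to move; the robot and the scene stay as the last step left them, time stands still between calls to the robot, and variables do not carry over. Pictures are saved under pics/ and viewed, and the job is handed in when it is done.

Besides the shell and the picture viewer there is one more tool, called after "Call:" in YAML: its name, and indented under it one key for each argument. carry_out: Moves the arm, as the interface text tells. Its arguments: {"type":"object","properties":{"series":{"type":"array"},"squeeze":{"type":"number"}},"required":["series"]}

```bash
mkdir -p pics; ls; python3 - <<'E'
from cell import *
import cv2,numpy as np
np.set_printoptions(precision=4,suppress=True)
for n in ["side","top","wrist"]:
    c=get_calibration(n);print(n,np.array(c["intrinsics"]).tolist());print(np.array(c["pose"]))
    cv2.imwrite(f"pics/{n}0.png",camera(n)[:,:,::-1])
print(read_state())
E
```

```text
pics
side [[601.9211202391847, 0.0, 308.4416250467782], [0.0, 601.9211202391847, 238.42481117311593], [0.0, 0.0, 1.0]]
[[ -0.9635  -0.2007   0.1771 317.7904]
 [ -0.2676   0.7131  -0.648  794.3512]
 [  0.0037  -0.6717  -0.7408 992.6483]
 [  0.       0.       0.       1.    ]]
top [[498.70630579447925, 0.0, 321.2005626087036], [0.0, 498.70630579447925, 233.9829324086107], [0.0, 0.0, 1.0]]
[[  -0.0248   -0.9895    0.1425  394.4941]
 [  -0.9997    0.0236   -0.0099    6.7501]
 [   0.0065   -0.1427   -0.9897 1275.3466]
 [   0.        0.        0.        1.    ]]
wrist [[398.8949701305103, 0.0, 319.1085621011617], [0.0, 398.8949701305103, 249.3742793644408], [0.0, 0.0, 1.0]]
[[   0.2874   -0.9204   -0.2651  235.6541]
 [  -0.9578   -0.2764   -0.0786 -505.2889]
 [  -0.0009    0.2765   -0.961   384.6279]
 [   0.        0.        0.        1.    ]]
{'clock': 0.15, 'joints': array([-1.3456,  0.3003,  1.5214, -0.    ,  1.3207, -0.0666]), 'qd': array([ 0.0014, -0.0028, -0.0018,  0.0004, -0.0006, -0.0003]), 'effort': array([  0.0023, -53.1957, -35.2822,   0.0709,   0.0236,  -0.0001]), 'eef_pos': array([ 158.1724, -526.5662,  205.0604]), 'eef_rot': array([-3.1408, -0.    ,  0.2918]), 'wrist_force': array([-0.1395, -0.5371, -0.2102]), 'moment': array([ 0.0061, -0.0112,  0.0188]), 'finger_gap': 93.8583900843971}
```

View pics/top0.png

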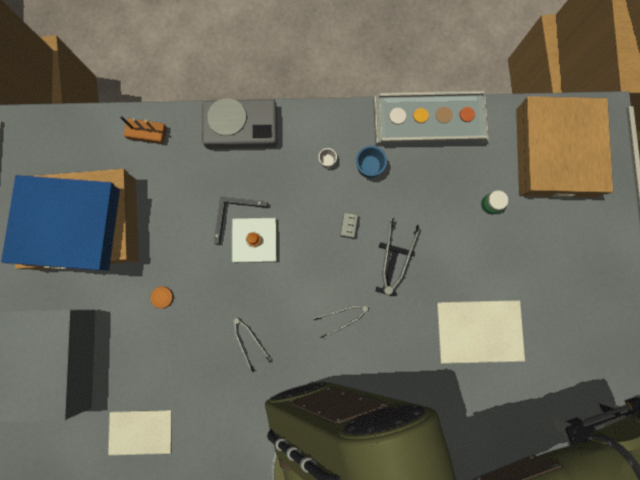

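View pics/side0.png

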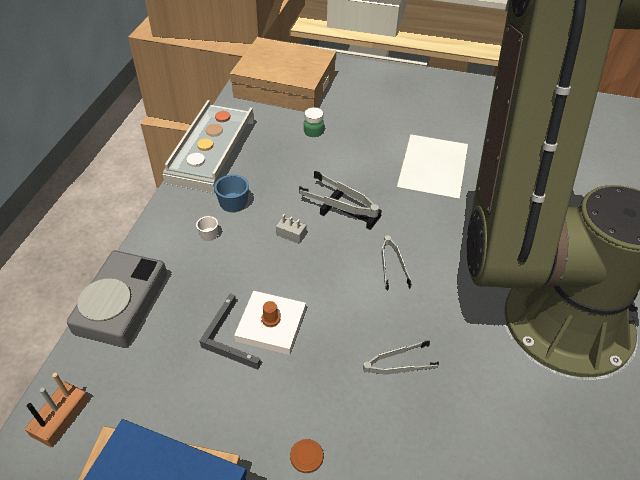

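View pics/wrist0.png

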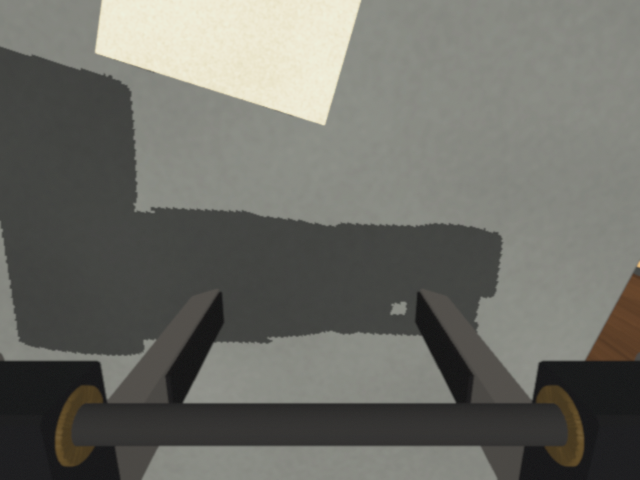

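Tongs candidates in the top view are the pair on the black rest (398,258), a smaller pair at (252,343) and another at (345,318). By the description I choose the pair on the rest, which is also the largest. Next come close crops and the measurements.

```bash
cat > h.py <<'E'
from cell import *
import cv2,numpy as np
np.set_printoptions(precision=3,suppress=True)
def ray(c,u,v):
    K=np.array(c["intrinsics"]);P=np.array(c["pose"])
    d=P[:3,:3]@np.linalg.inv(K)@np.array([u,v,1.]);return P[:3,3],d/np.linalg.norm(d)
def onz(c,u,v,z):
    o,d=ray(c,u,v);return (o+d*(z-o[2])/d[2])[:2]
def proj(c,p):
    K=np.array(c["intrinsics"]);P=np.array(c["pose"])
    q=K@(P[:3,:3].T@(np.array(p,float)-P[:3,3]));return q[:2]/q[2]
def tri(c1,p1,c2,p2):
    o1,d1=ray(c1,*p1);o2,d2=ray(c2,*p2)
    A=np.stack([d1,-d2],1);s=np.linalg.lstsq(A,o2-o1,rcond=None)[0]
    a,b=o1+s[0]*d1,o2+s[1]*d2;return (a+b)/2,np.linalg.norm(a-b)
def crop(im,x0,y0,x1,y1,k,fn):
    cv2.imwrite(fn,cv2.resize(im[y0:y1,x0:x1],None,fx=k,fy=k,interpolation=cv2.INTER_CUBIC))
E
python3 - <<'E'
from h import *
t=cv2.imread("pics/top0.png");s=cv2.imread("pics/side0.png")
a=cv2.resize(t[185:285,200:300],None,fx=4,fy=4,interpolation=2)
b=cv2.resize(t[205:305,350:450],None,fx=4,fy=4,interpolation=2)
cv2.imwrite("pics/t1.png",np.hstack([a,b]))
a=cv2.resize(s[280:380,190:310],None,fx=3.3,fy=3.3,interpolation=2)
b=cv2.resize(s[155:255,285:405],None,fx=3.3,fy=3.3,interpolation=2)
cv2.imwrite("pics/s1.png",np.hstack([a,b]))
E
```

```text
(no output)
```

View pics/t1.png

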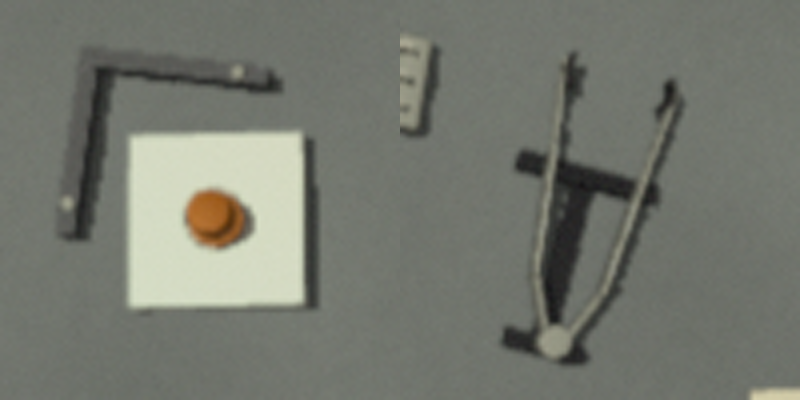

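View pics/s1.png

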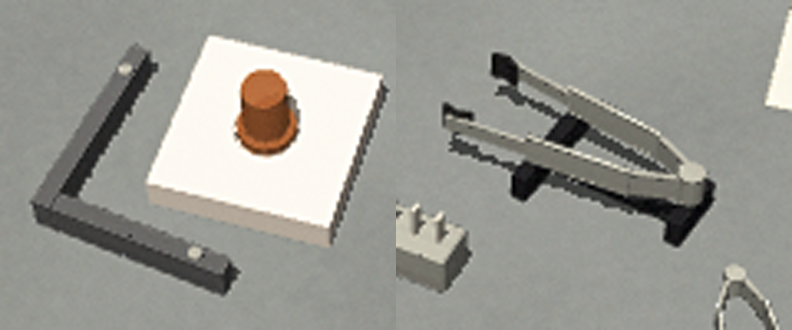

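```bash
python3 - <<'E'
from h import *
t=cv2.imread("pics/top0.png");ct=get_calibration("top");cs=get_calibration("side");s=cv2.imread("pics/side0.png")
for nm,im,c in(("top",t,ct),("side",s,cs)):
    w=(im.min(2)>185).astype(np.uint8)
    if nm=="side": w=(im.min(2)>215).astype(np.uint8)
    for k in cv2.findContours(w,0,2)[0]:
        if cv2.contourArea(k)>800:
            r=cv2.minAreaRect(k);P=np.array([onz(c,*p,22) for p in cv2.boxPoints(r)])
            print(nm,r,P.mean(0),[np.linalg.norm(P[i]-P[i-1]).round(1) for i in range(4)],np.degrees(np.arctan2(*(P[1]-P[0])[::-1])))
f=lambda x,y,x0,y0,k:((x+.5)/k-.5+x0,(y+.5)/k-.5+y0)
T=lambda x,y:f(x,y,200,185,4); T2=lambda x,y:f(x-400,y,350,205,4)
S=lambda x,y:f(x,y,190,280,3.3); S2=lambda x,y:f(x-396,y,285,155,3.3)
print("fence top",[onz(ct,*T(*p),24) for p in [(112,66),(275,82),(82,235)]])
print("fence side",[onz(cs,*S(*p),24) for p in [(66,195),(236,262),(150,58)]])
print("hinge",onz(ct,*T2(555,340),46),onz(cs,*S2(693,172),46),tri(ct,T2(555,340),cs,S2(693,172)))
print("jaws",onz(ct,*T2(573,65),44),onz(ct,*T2(670,98),44), onz(cs,*S2(500,60),44),onz(cs,*S2(458,110),44))
E
```

```text
top ((253.5, 239.5), (41.0, 41.0), 90.0) [565.25  165.946] [np.float64(104.8), np.float64(104.4), np.float64(104.8), np.float64(103.2)] -91.35578992686257
side ((269.8203430175781, 318.7366943359375), (60.89773941040039, 48.24427795410156), 13.706960678100586) [566.488 166.666] [np.float64(117.2), np.float64(112.7), np.float64(125.1), np.float64(109.7)] -81.5646116950849
side ((432.62799072265625, 165.29600524902344), (62.6993522644043, 54.38117980957031), 10.304845809936523) [ 322.577 -374.736] [np.float64(144.6), np.float64(208.2), np.float64(158.4), np.float64(204.1)] -87.03962169605742
fence top [array([665.222, 231.238]), array([652.36 , 127.267]), array([556.812, 249.936])]
fence side [array([660.379, 243.59 ]), array([552.937, 258.908]), array([647.819, 139.224])]
hinge [ 429.699 -166.922] [ 427.473 -165.544] (array([ 428.717, -167.277,   44.204]), np.float64(2.077605611910793))
jaws [ 600.694 -186.034] [ 578.344 -245.784] [ 583.006 -241.812] [ 597.657 -183.378]
```

Call:
carry_out:
  series:
    - {"delta_pos": [160,340,0],"turn": [0,0,-0.2],"hand": 0.75}
    - {"delta_pos": [160,340,0],"turn": [0,0,-0.2],"hand": 0.75}
    - {"delta_pos": [160,340,0],"turn": [0,0,-0.2],"hand": 0.75}
    - {"delta_pos": [160,340,0],"turn": [0,0,-0.2],"hand": 0.75}
    - {"delta_pos": [160,340,0],"turn": [0,0,-0.2],"hand": 0.75}
    - {"delta_pos": [160,340,0],"turn": [0,0,-0.2],"hand": 0.75}
    - {"delta_pos": [200,440,0],"turn": [0,0,-0.3],"hand": 0.75}
    - {"delta_pos": [200,440,0],"turn": [0,0,-0.3],"hand": 0.75}

```text
clock: 1.15
eef_pos: [358.5, -84.5, 205.6]
eef_rot: [3.142, -0.0, -0.009]
wrist_force: [0.2, -1.2, 0.8]
finger_gap: 70.7
```

Call:
carry_out:
  series:
    - {"delta_pos": [110,240,0],"turn": [0,0,-0.12],"hand": 0.75}
    - {"delta_pos": [110,240,0],"turn": [0,0,-0.12],"hand": 0.75}
    - {"delta_pos": [110,240,0],"turn": [0,0,-0.12],"hand": 0.75}
    - {"delta_pos": [110,240,0],"turn": [0,0,-0.12],"hand": 0.75}
    - {"delta_pos": [110,240,0],"turn": [0,0,-0.12],"hand": 0.75}
    - {"delta_pos": [110,240,0],"turn": [0,0,-0.12],"hand": 0.75}
    - {"delta_pos": [110,240,0],"turn": [0,0,-0.12],"hand": 0.75}

```text
clock: 2.02
eef_pos: [467.9, 152.1, 205.5]
eef_rot: [3.141, 0.0, -0.129]
wrist_force: [0.1, 0.5, 0.4]
finger_gap: 70.4
```

```bash
python3 - <<'E'
from h import *
s=read_state();print(s['clock'],s['eef_pos'],s['eef_rot'],s['finger_gap'])
import json
c=get_calibration("wrist");im=camera("wrist")[:,:,::-1];cv2.imwrite("pics/w1.png",im)
np.savez("w1.npz",K=c["intrinsics"],P=c["pose"])
E
```

```text
2.025 [467.9   152.058 205.478] [ 3.141  0.    -0.129] 70.38503619848562
```

View pics/w1.png

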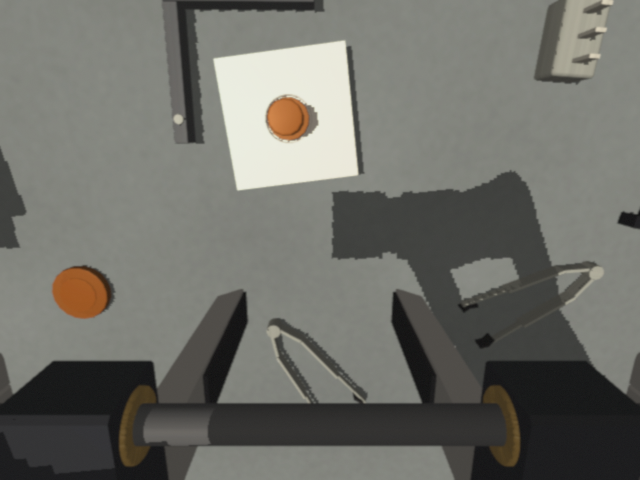

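```bash
python3 - <<'E'
from h import *
im=cv2.imread("pics/w1.png");z=np.load("w1.npz");c={"intrinsics":z["K"],"pose":z["P"]}
crop(im,150,0,350,150,4,"pics/w1c.png")
w=(im.min(2)>185).astype(np.uint8)
for k in cv2.findContours(w,0,2)[0]:
    if cv2.contourArea(k)>3000:
        P4=cv2.approxPolyDP(cv2.convexHull(k),8,True)[:,0].astype(float);print(P4)
        # line fits per side
        pts=k[:,0].astype(float);L=[]
        for i in range(len(P4)):
            a,b=P4[i],P4[(i+1)%len(P4)];d=(b-a)/np.linalg.norm(b-a);n=np.array([-d[1],d[0]])
            s=(pts-a)@d;e=abs((pts-a)@n);m=(e<3)&(s>12)&(s<np.linalg.norm(b-a)-12)
            Q=np.array([onz(c,*p,22) for p in pts[m]]);l=cv2.fitLine(Q.astype(np.float32),2,0,.01,.01).ravel();L.append(l);print("line",l,np.degrees(np.arctan2(l[1],l[0])))
        def X(l,m):
            t=np.linalg.solve(np.array([[l[0],-m[0]],[l[1],-m[1]]]),m[2:]-l[2:]);return l[2:]+t[0]*l[:2]
        C=np.array([X(L[i],L[i-1]) for i in range(len(L))]);print(C,C.mean(0),[np.linalg.norm(C[i]-C[i-1]) for i in range(len(C))])
E
```

```text
[[344.  41.]
 [357. 173.]
 [238. 189.]
 [214.  59.]]
line [  1.     -0.007 568.121 110.374] -0.39368334
line [  0.006   1.    510.164 165.798] 89.64686
line [  1.     -0.004 566.653 219.314] -0.25286198
line [  0.006   1.    619.339 162.8  ] 89.64862
[[619.015 110.024]
 [509.825 110.774]
 [510.495 219.561]
 [619.684 219.079]] [564.755 164.86 ] [np.float32(109.05751), np.float32(109.19292), np.float32(108.78915), np.float32(109.18972)]
```

View pics/w1c.png

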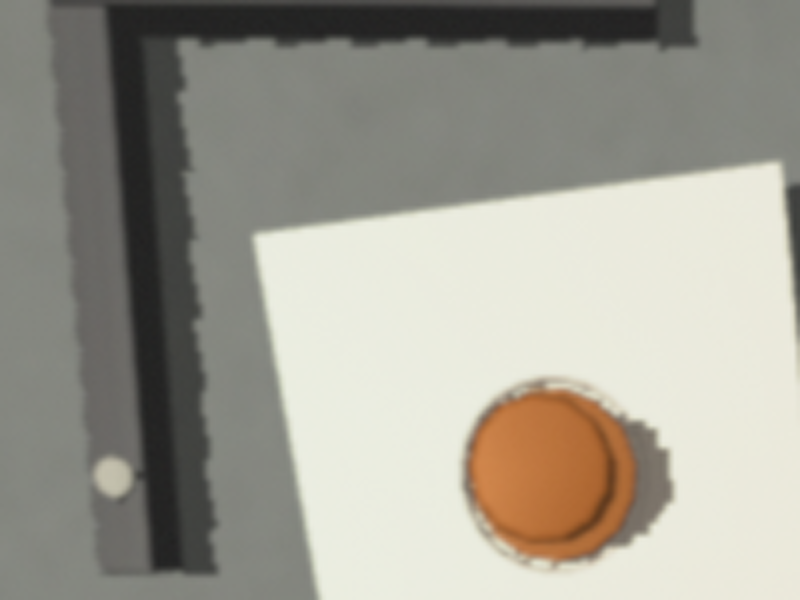

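```bash
python3 - <<'E'
from h import *
z=np.load("w1.npz");c={"intrinsics":z["K"],"pose":z["P"]}
f=lambda x,y:((x+.5)/4-.5+150,(y+.5)/4-.5)
p=[onz(c,*f(*q),24) for q in [(107,6),(657,8),(152,570)]]
print(p,np.linalg.norm(p[1]-p[0]),np.linalg.norm(p[2]-p[0]))
a=p[0]-p[1];b=p[0]-p[2]
ths=[np.arctan2(-a[0],a[1]),np.arctan2(b[1],b[0])];th=np.mean(ths);print(ths,th)
R=np.array([[np.cos(th),-np.sin(th)],[np.sin(th),np.cos(th)]])
print("goal",p[0]+R@[-55,-55],"now in fence",R.T@(np.array([564.8,164.9])-p[0]))
E
```

```text
[array([664.422, 239.616]), array([649.889, 130.73 ]), array([556.652, 254.6  ])] 109.85127123067998 108.80615240606286
[np.float64(-0.1326890367123945), np.float64(-0.1381485256051555)] -0.13541878115877498
goal [602.5   192.545] now in fence [-88.623 -87.481]
```

Call:
carry_out:
  series:
    - {"delta_pos": [20,25,-40],"turn": [0,0,-0.007],"hand": 0.75}
    - {"delta_pos": [20,25,-95],"turn": [0,0,-0.007],"hand": 0.75}
    - {"delta_pos": [20,25,-145],"turn": [0,0,-0.007],"hand": 0.75}
    - {"delta_pos": [20,25,-180],"turn": [0,0,-0.007],"hand": 0.75}
    - {"delta_pos": [20,25,-195],"turn": [0,0,-0.007],"hand": 0.75}
    - {"delta_pos": [20,25,-197],"turn": [0,0,-0.007],"hand": 0.75}
    - {"delta_pos": [20,25,-197],"turn": [0,0,-0.007],"hand": 0.75}

```text
clock: 2.95
eef_pos: [489.0, 178.2, 9.8]
eef_rot: [-3.141, -0.002, -0.135]
wrist_force: [-0.1, 0.6, 0.4]
finger_gap: 70.4
```

Call:
carry_out:
  series:
    - {"delta_pos": [5,-0.7,-1],"turn": [0,0,0],"hand": 0.75}
    - {"delta_pos": [10,-1.4,-1],"turn": [0,0,0],"hand": 0.75}
    - {"delta_pos": [15,-2,-1],"turn": [0,0,0],"hand": 0.75}
    - {"delta_pos": [20,-2.7,-1],"turn": [0,0,0],"hand": 0.75}
    - {"delta_pos": [25,-3.4,-1],"turn": [0,0,0],"hand": 0.75}
    - {"delta_pos": [30,-4,-1],"turn": [0,0,0],"hand": 0.75}
    - {"delta_pos": [35,-4.7,-1],"turn": [0,0,0],"hand": 0.75}
    - {"delta_pos": [39,-5.3,-1],"turn": [0,0,0],"hand": 0.75}

```text
clock: 3.95
eef_pos: [527.5, 172.9, 7.4]
eef_rot: [3.142, 0.0, -0.135]
wrist_force: [-2.7, 0.1, 2.3]
finger_gap: 70.4
```

Call:
carry_out:
  series:
    - {"delta_pos": [3,-0.4,0],"turn": [0,0,0],"hand": 0.75}
    - {"delta_pos": [5,-0.7,0],"turn": [0,0,0],"hand": 0.75}
    - {"delta_pos": [7,-1,0],"turn": [0,0,0],"hand": 0.75}

```text
clock: 4.32
eef_pos: [534.3, 171.9, 7.4]
eef_rot: [3.142, 0.0, -0.135]
wrist_force: [-2.9, 0.6, 0.1]
finger_gap: 70.2
```

```bash
python3 - <<'E'
from h import *
a=camera("top")[:,:,::-1];b=camera("side")[:,:,::-1]
cv2.imwrite("pics/p1.png",np.hstack([cv2.resize(a[175:295,190:310],None,fx=3.3,fy=3.3),cv2.resize(b[270:390,180:300],None,fx=3.3,fy=3.3)]))
E
```

```text
(no output)
```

View pics/p1.png

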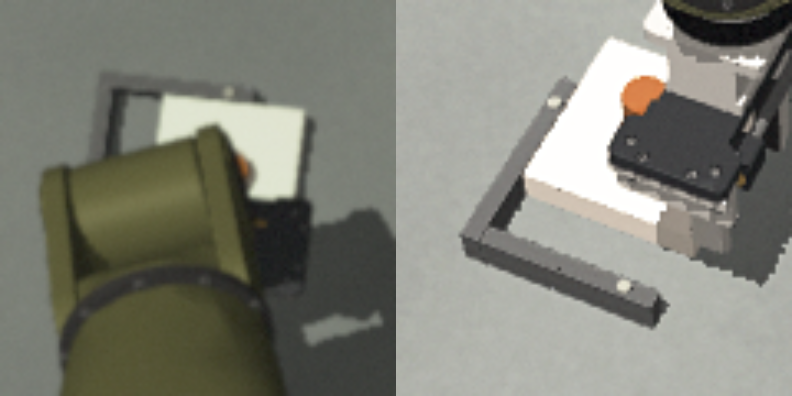

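Call:
carry_out:
  series:
    - {"delta_pos": [0.7,0,0],"turn": [0,0,0],"hand": 0.75}
    - {"delta_pos": [1.4,-0.2,0],"turn": [0,0,0],"hand": 0.75}
    - {"delta_pos": [2,-0.3,0],"turn": [0,0,0],"hand": 0.75}

```text
clock: 4.8
eef_pos: [534.8, 171.9, 7.4]
eef_rot: [3.141, 0.003, -0.135]
wrist_force: [-14.4, 2.3, 11.3]
finger_gap: 70.5
```

Call:
carry_out:
  series:
    - {"delta_pos": [-10,1.4,0],"turn": [0,0,0],"hand": 0.75}
    - {"delta_pos": [-20,2.8,10],"turn": [0,0,0],"hand": 0.75}
    - {"delta_pos": [-20,2.8,60],"turn": [0,0,0],"hand": 0.75}
    - {"delta_pos": [-20,0,110],"turn": [0,0,0.18],"hand": 0.75}
    - {"delta_pos": [-5,-20,115],"turn": [0,0,0.36],"hand": 0.75}
    - {"delta_pos": [10,-40,115],"turn": [0,0,0.54],"hand": 0.75}
    - {"delta_pos": [25,-60,115],"turn": [0,0,0.72],"hand": 0.75}
    - {"delta_pos": [40,-75,115],"turn": [0,0,0.9],"hand": 0.75}

```text
clock: 5.8
eef_pos: [576.5, 96.0, 123.4]
eef_rot: [3.141, -0.001, 0.771]
wrist_force: [0.2, -0.5, -0.6]
finger_gap: 70.8
```

Call:
carry_out:
  series:
    - {"delta_pos": [6,-8,0],"turn": [0,0,0.18],"hand": 0.75}
    - {"delta_pos": [10,-12,0],"turn": [0,0,0.36],"hand": 0.75}
    - {"delta_pos": [10,-12,0],"turn": [0,0,0.54],"hand": 0.75}
    - {"delta_pos": [10,-12,0],"turn": [0,0,0.671],"hand": 0.75}
    - {"delta_pos": [10,-12,0],"turn": [0,0,0.671],"hand": 0.75}

```text
clock: 6.42
eef_pos: [586.1, 84.7, 123.1]
eef_rot: [3.141, -0.0, 1.435]
wrist_force: [-1.6, -0.4, 0.2]
finger_gap: 70.4
```

```bash
python3 - <<'E'
from h import *
c=get_calibration("wrist");im=camera("wrist")[:,:,::-1];cv2.imwrite("pics/w2.png",im)
np.savez("w2.npz",K=c["intrinsics"],P=c["pose"]);print(read_state()['eef_pos'],read_state()['eef_rot'])
E
```

```text
[586.12   84.755 123.034] [ 3.141 -0.     1.433]
```

View pics/w2.png

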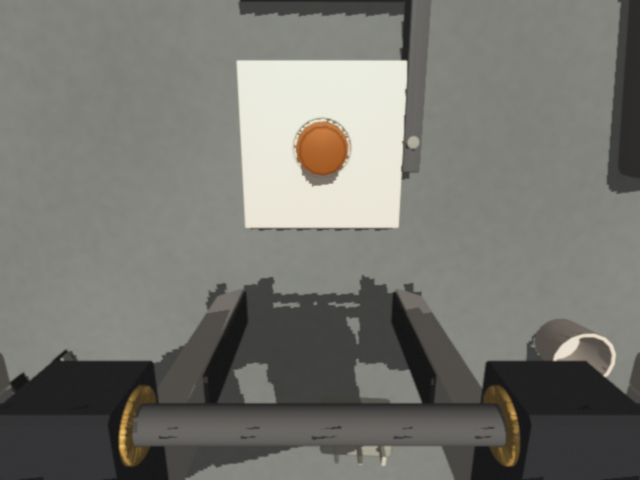

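```bash
python3 - <<'E'
from h import *
z=np.load("w2.npz");c={"intrinsics":z["K"],"pose":z["P"]}
print("block",onz(c,345,400,32),onz(c,395,400,32)); print("crucible",onz(c,535,335,20),onz(c,585,350,36))
print("carrier edges",onz(c,245,228,22),onz(c,400,228,22),onz(c,405,60,22),onz(c,237,60,22), "wall",onz(c,405,0,24),onz(c,403,150,24),onz(c,250,2,24))
E
```

```text
block [590.18  -40.165] [629.44 -45.56]
crucible [744.965 -10.238] [773.959 -18.18 ]
carrier edges [535.537 105.98 ] [646.311  90.796] [658.395 201.143] [551.12  215.818] wall [660.555 234.696] [652.324 145.194] [565.687 246.568]
```

Call:
carry_out:
  series:
    - {"delta_pos": [0,-4,-40],"turn": [0,0,0],"hand": 0.75}
    - {"delta_pos": [0,-4,-80],"turn": [0,0,0],"hand": 0.75}
    - {"delta_pos": [0,-4,-105],"turn": [0,0,0],"hand": 0.75}
    - {"delta_pos": [0,-4,-115],"turn": [0,0,0],"hand": 0.75}
    - {"delta_pos": [0,-4,-115],"turn": [0,0,0],"hand": 0.75}

```text
clock: 7.1
eef_pos: [586.3, 80.7, 7.7]
eef_rot: [-3.142, 0.0, 1.435]
wrist_force: [-0.8, 1.0, 0.1]
finger_gap: 71.0
```

Call:
carry_out:
  series:
    - {"delta_pos": [0.7,5,0],"turn": [0,0,0],"hand": 0.75}
    - {"delta_pos": [1.4,10,0],"turn": [0,0,0],"hand": 0.75}
    - {"delta_pos": [2,15,0],"turn": [0,0,0],"hand": 0.75}
    - {"delta_pos": [2.7,20,0],"turn": [0,0,0],"hand": 0.75}
    - {"delta_pos": [3.4,25,0],"turn": [0,0,0],"hand": 0.75}
    - {"delta_pos": [4,30,0],"turn": [0,0,0],"hand": 0.75}
    - {"delta_pos": [4.7,35,0],"turn": [0,0,0],"hand": 0.75}
    - {"delta_pos": [5.3,39,0],"turn": [0,0,0],"hand": 0.75}

```text
clock: 8.1
eef_pos: [591.5, 120.0, 7.4]
eef_rot: [-3.141, 0.0, 1.436]
wrist_force: [-0.7, -3.0, 2.0]
finger_gap: 70.4
```

Call:
carry_out:
  series:
    - {"delta_pos": [0.4,3,0],"turn": [0,0,0],"hand": 0.75}
    - {"delta_pos": [0.8,6,0],"turn": [0,0,0],"hand": 0.75}
    - {"delta_pos": [1,7.5,0],"turn": [0,0,0],"hand": 0.75}
    - {"delta_pos": [1.2,8.5,0],"turn": [0,0,0],"hand": 0.75}

```text
clock: 8.6
eef_pos: [592.7, 128.2, 7.4]
eef_rot: [-3.141, 0.0, 1.436]
wrist_force: [-0.3, -3.9, 2.8]
finger_gap: 70.5
```

Call:
carry_out:
  series:
    - {"delta_pos": [0.1,0.8,0],"turn": [0,0,0],"hand": 0.75}
    - {"delta_pos": [0.2,1.5,0],"turn": [0,0,0],"hand": 0.75}

```text
clock: 8.85
eef_pos: [592.9, 129.6, 7.4]
eef_rot: [-3.142, 0.0, 1.436]
wrist_force: [-0.7, -2.5, 1.2]
finger_gap: 70.3
```

Call:
carry_out:
  series:
    - {"delta_pos": [0.1,0.8,0],"turn": [0,0,0],"hand": 0.75}
    - {"delta_pos": [0.2,1.6,0],"turn": [0,0,0],"hand": 0.75}

```text
clock: 9.1
eef_pos: [593.0, 130.8, 7.4]
eef_rot: [-3.141, 0.001, 1.436]
wrist_force: [-2.6, -9.7, 4.8]
finger_gap: 70.5
```

Call:
carry_out:
  series:
    - {"delta_pos": [0.1,0.7,0],"turn": [0,0,0],"hand": 0.75}
    - {"delta_pos": [0.1,0.7,0],"turn": [0,0,0],"hand": 0.75}

```text
clock: 9.35
eef_pos: [593.0, 130.9, 7.4]
eef_rot: [-3.141, 0.002, 1.436]
wrist_force: [-3.8, -10.6, 4.9]
finger_gap: 70.6
```

Call:
carry_out:
  series:
    - {"delta_pos": [-1,-8,0],"turn": [0,0,0],"hand": 0.75}
    - {"delta_pos": [-3,-24,5],"turn": [0,0,0],"hand": 0.75}
    - {"delta_pos": [-6,-44,60],"turn": [0,0,0],"hand": 0.75}
    - {"delta_pos": [-6,-44,115],"turn": [0,0,0],"hand": 0.75}
    - {"delta_pos": [-6,-44,130],"turn": [0,0,0],"hand": 0.75}
    - {"delta_pos": [-6,-44,130],"turn": [0,0,0],"hand": 0.75}

```text
clock: 10.1
eef_pos: [587.3, 87.6, 138.0]
eef_rot: [3.14, -0.0, 1.436]
wrist_force: [1.5, 0.4, -0.5]
finger_gap: 70.3
```

```bash
python3 - <<'E'
from h import *
c=get_calibration("wrist");im=camera("wrist")[:,:,::-1];cv2.imwrite("pics/w3.png",im)
np.savez("w3.npz",K=c["intrinsics"],P=c["pose"]);print(read_state()['eef_pos'],read_state()['eef_rot'])
crop(im,220,0,440,240,2.5,"pics/w3c.png")
E
```

```text
[586.78   87.705 136.5  ] [-3.141  0.     1.436]
```

View pics/w3c.png

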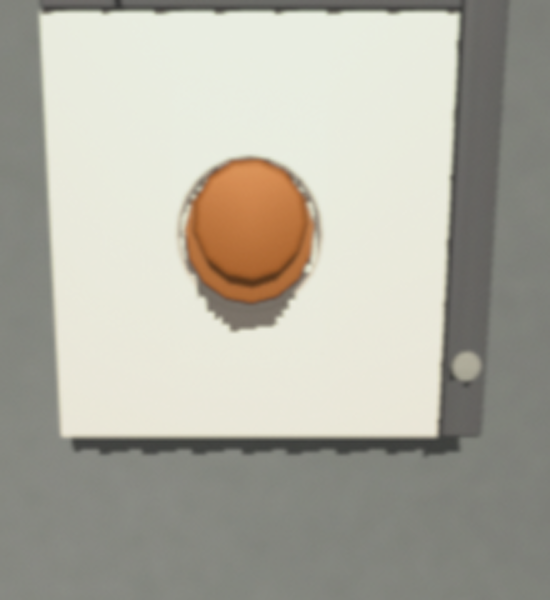

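```bash
python3 - <<'E'
from h import *
z=np.load("w3.npz");c={"intrinsics":z["K"],"pose":z["P"]}
f=lambda x,y:((x+.5)/2.5-.5+220,(y+.5)/2.5-.5)
C=np.array([onz(c,*f(*q),22) for q in [(40,10),(461,10),(439,436),(61,436)]]);print(C,C.mean(0),[np.linalg.norm(C[i]-C[i-1]) for i in range(4)],[np.arctan2(*(C[i]-C[i-1])) for i in range(4)])
print("seal",onz(c,*f(250,220),62),"socket",onz(c,*f(250,229),22))
E
```

```text
[[555.542 254.834]
 [664.884 239.962]
 [650.04  130.745]
 [540.448 145.695]] [602.728 192.809] [np.float64(110.17789004260226), np.float64(110.34854474959313), np.float64(110.22196696937216), np.float64(110.6070674290852)] [np.float64(0.13743515862223066), np.float64(1.7059780354072411), np.float64(-3.006503790610136), np.float64(-1.4352135932074235)]
seal [602.495 192.407] socket [602.852 194.286]
```

Call:
carry_out:
  series:
    - {"delta_pos": [-20,-25,30],"turn": [0,0,-0.18],"hand": 0.9}
    - {"delta_pos": [-40,-50,60],"turn": [0,0,-0.36],"hand": 0.9}
    - {"delta_pos": [-60,-75,70],"turn": [0,0,-0.54],"hand": 0.9}
    - {"delta_pos": [-80,-100,70],"turn": [0,0,-0.72],"hand": 0.9}
    - {"delta_pos": [-100,-125,70],"turn": [0,0,-0.9],"hand": 0.9}
    - {"delta_pos": [-120,-150,70],"turn": [0,0,-1.08],"hand": 0.9}
    - {"delta_pos": [-140,-175,70],"turn": [0,0,-1.26],"hand": 0.9}
    - {"delta_pos": [-160,-205,70],"turn": [0,0,-1.44],"hand": 0.9}

```text
clock: 11.15
eef_pos: [425.9, -117.5, 205.6]
eef_rot: [-3.14, 0.003, -0.009]
wrist_force: [-0.1, -0.5, 0.7]
finger_gap: 84.4
```

Call:
carry_out:
  series:
    - {"delta_pos": [-25,-35,0],"turn": [0,0,-0.18],"hand": 0.9}
    - {"delta_pos": [-30,-40,0],"turn": [0,0,-0.286],"hand": 0.9}
    - {"delta_pos": [-30,-40,0],"turn": [0,0,-0.286],"hand": 0.9}
    - {"delta_pos": [-30,-40,0],"turn": [0,0,-0.286],"hand": 0.9}

```text
clock: 11.65
eef_pos: [397.3, -156.6, 206.6]
eef_rot: [-3.141, 0.001, -0.287]
wrist_force: [0.7, -0.4, 0.6]
finger_gap: 84.5
```

```bash
python3 - <<'E'
from h import *
print(read_state()['clock'],read_state()['eef_pos'],read_state()['eef_rot'])
c=get_calibration("wrist");im=camera("wrist")[:,:,::-1];cv2.imwrite("pics/w4.png",im)
np.savez("w4.npz",K=c["intrinsics"],P=c["pose"])
E
```

```text
11.65 [ 397.255 -156.603  206.624] [-3.141  0.001 -0.287]
```

View pics/w4.png

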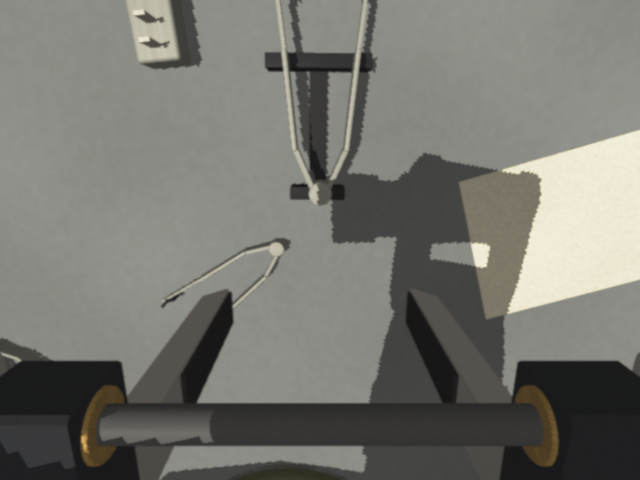

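```bash
python3 - <<'E'
from h import *
z=np.load("w4.npz");c={"intrinsics":z["K"],"pose":z["P"]}
im=cv2.imread("pics/w4.png");crop(im,240,0,400,220,3.5,"pics/w4c.png")
hg=onz(c,320,191,46);print("hinge",hg)
for v in(61,5): print(onz(c,322,v,46))
print("rest bars",onz(c,(265+372)/2,54,22),onz(c,317.5,186,22),onz(c,265,54,22),onz(c,372,55,22))
E
```

```text
hinge [ 430.109 -168.822]
[ 526.929 -199.018]
[ 564.042 -209.912]
rest bars [ 536.538 -198.973] [ 431.936 -167.043] [ 549.169 -156.265] [ 523.171 -241.492]
```

View pics/w4c.png

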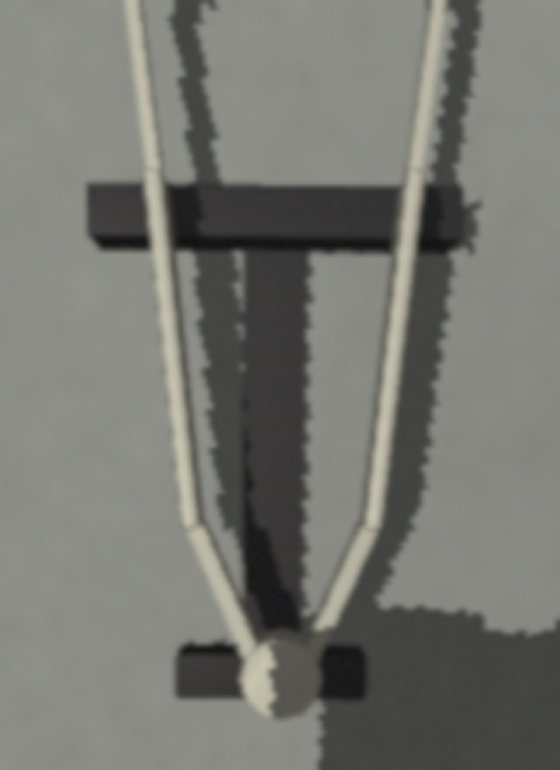

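Call:
carry_out:
  series:
    - {"delta_pos": [55,-18,-20],"turn": [0,0,-0.011],"hand": 0.9}
    - {"delta_pos": [104,-33.5,-50],"turn": [0,0,-0.011],"hand": 0.9}
    - {"delta_pos": [104,-33.5,-90],"turn": [0,0,-0.011],"hand": 0.9}
    - {"delta_pos": [104,-33.5,-100],"turn": [0,0,-0.011],"hand": 0.9}
    - {"delta_pos": [104,-33.5,-100],"turn": [0,0,-0.011],"hand": 0.9}

```text
clock: 12.32
eef_pos: [501.2, -190.2, 107.9]
eef_rot: [-3.142, 0.0, -0.3]
wrist_force: [-0.4, -0.4, -0.3]
finger_gap: 84.8
```

```bash
python3 - <<'E'
from h import *
print(read_state()['clock'],read_state()['eef_pos'],read_state()['eef_rot'])
c=get_calibration("wrist");im=camera("wrist")[:,:,::-1];cv2.imwrite("pics/w5.png",im)
np.savez("w5.npz",K=c["intrinsics"],P=c["pose"])
E
```

```text
12.325 [ 501.202 -190.235  107.881] [-3.142  0.    -0.3  ]
```

View pics/w5.png

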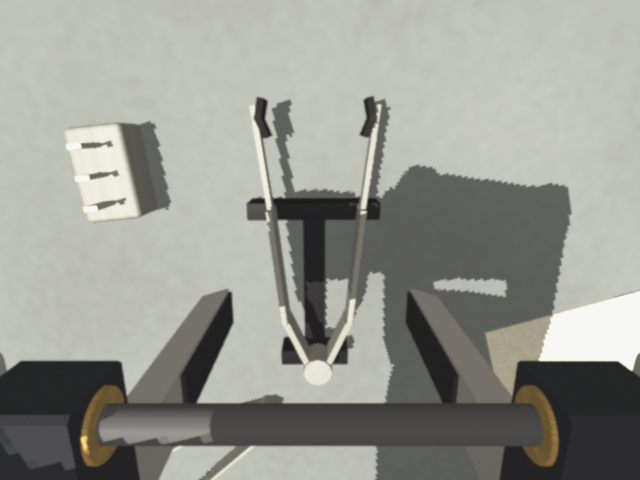

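```bash
python3 - <<'E'
from h import *
z=np.load("w5.npz");c={"intrinsics":z["K"],"pose":z["P"]}
h=onz(c,318,372,46);a=onz(c,262,117,44);b=onz(c,370,117,44);m=(a+b)/2
d=m-h;print(h,a,b,m,np.linalg.norm(d),np.arctan2(d[1],d[0]),h+d*75/170)
E
```

```text
[ 428.043 -168.487] [ 597.634 -187.163] [ 579.099 -246.99 ] [ 588.366 -217.076] 167.52457081922807 -0.29427362000692514 [ 498.774 -189.923]
```

Grip centre ≈ (500, −190), yaw −0.297. The tool is centred, so I go down and squeeze partly.

Call:
carry_out:
  series:
    - {"delta_pos": [-1,0,-40],"turn": [0,0,0.002],"hand": 0.9}
    - {"delta_pos": [-1,0,-75],"turn": [0,0,0.002],"hand": 0.9}
    - {"delta_pos": [-1,0,-89],"turn": [0,0,0.002],"hand": 0.9}
    - {"delta_pos": [-1,0,-92],"turn": [0,0,0.002],"hand": 0.9}
    - {"delta_pos": [-1,0,-92],"turn": [0,0,0.002],"hand": 0.9}

```text
clock: 13.0
eef_pos: [501.0, -190.9, 16.8]
eef_rot: [3.141, -0.002, -0.299]
wrist_force: [-0.2, 0.8, 0.1]
finger_gap: 84.8
```

Call:
carry_out:
  series:
    - {"delta_pos": [0,0,0],"turn": [0,0,0],"hand": 0.6}
    - {"delta_pos": [0,0,0],"turn": [0,0,0],"hand": 0.55}
    - {"delta_pos": [0,0,0],"turn": [0,0,0],"hand": 0.53}
    - {"delta_pos": [0,0,0],"turn": [0,0,0],"hand": 0.53}
    - {"delta_pos": [0,0,0],"turn": [0,0,0],"hand": 0.53}
  squeeze: 14

```text
clock: 13.62
eef_pos: [500.4, -190.6, 15.7]
eef_rot: [3.142, -0.001, -0.299]
wrist_force: [0.1, -0.0, 2.8]
finger_gap: 50.0
```

Call:
carry_out:
  series:
    - {"delta_pos": [0,0,5],"turn": [0,0,0],"hand": 0.53}
    - {"delta_pos": [0,0,15],"turn": [0,0,0],"hand": 0.53}
    - {"delta_pos": [0,0,30],"turn": [0,0,0],"hand": 0.53}
    - {"delta_pos": [0,0,50],"turn": [0,0,0],"hand": 0.53}
    - {"delta_pos": [0,0,70],"turn": [0,0,0],"hand": 0.53}
    - {"delta_pos": [0,0,85],"turn": [0,0,0],"hand": 0.53}
    - {"delta_pos": [0,0,90],"turn": [0,0,0],"hand": 0.53}
    - {"delta_pos": [0,0,90],"turn": [0,0,0],"hand": 0.53}

```text
clock: 14.62
eef_pos: [500.2, -190.5, 105.4]
eef_rot: [3.142, -0.0, -0.299]
wrist_force: [-0.9, -0.5, -1.2]
finger_gap: 50.2
```

```bash
python3 - <<'E'
from h import *
print(read_state()['clock'],read_state()['eef_pos'],read_state()['eef_rot'])
c=get_calibration("wrist");im=camera("wrist")[:,:,::-1];cv2.imwrite("pics/w6.png",im)
np.savez("w6.npz",K=c["intrinsics"],P=c["pose"])
b=camera("side")[:,:,::-1];crop(b,240,90,440,250,3.5,"pics/s6.png")
E
```

```text
14.625 [ 500.163 -190.511  105.438] [ 3.142 -0.    -0.299]
```

View pics/w6.png

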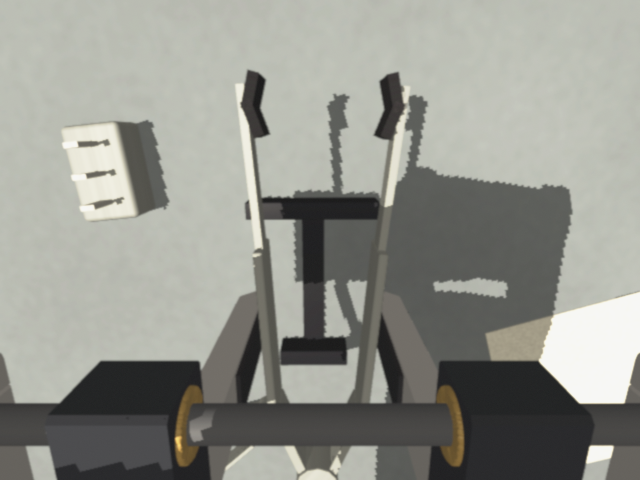

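View pics/s6.png

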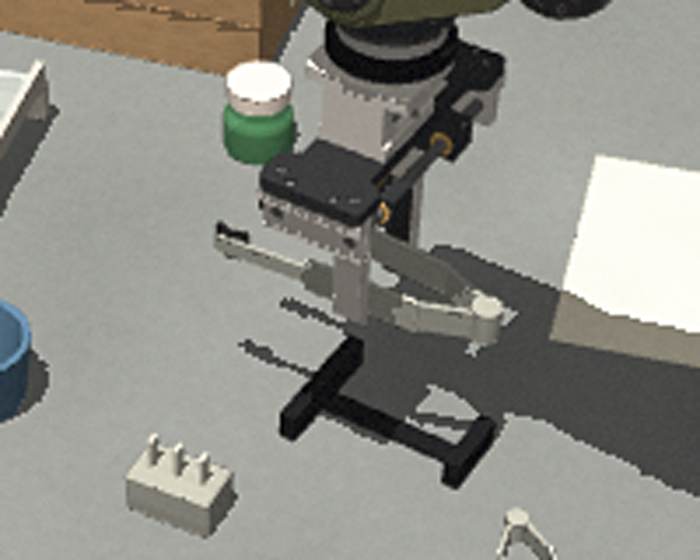

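```bash
python3 - <<'E'
from h import *
z=np.load("w6.npz");c={"intrinsics":z["K"],"pose":z["P"]}
R=lambda a:np.array([[np.cos(a),np.sin(a)],[-np.sin(a),np.cos(a)]])
for n,p in dict(Lapex=(262,103),Lfar=(250,71),Lnear=(263,136),Rapex=(384,105),Rfar=(394,73),Rnear=(382,138)).items():
    for zz in(134,124): print(n,zz,R(-.299)@(onz(c,*p,zz)-[500.16,-190.5]),end=" ")
    print()
crop(cv2.imread("pics/w6.png"),220,50,420,170,4,"pics/w6c.png")
E
```

```text
Lapex 134 [92.225 18.663] Lapex 124 [92.943 20.007] 
Lfar 134 [102.747  22.433] Lfar 124 [104.161  24.027] 
Lnear 134 [80.906 18.752] Lnear 124 [80.875 20.103] 
Rapex 134 [ 91.532 -24.871] Rapex 124 [ 92.204 -26.407] 
Rfar 134 [102.078 -27.9  ] Rfar 124 [103.449 -29.637] 
Rnear 134 [ 80.182 -24.646] Rnear 124 [ 80.104 -26.167]
```

View pics/w6c.png

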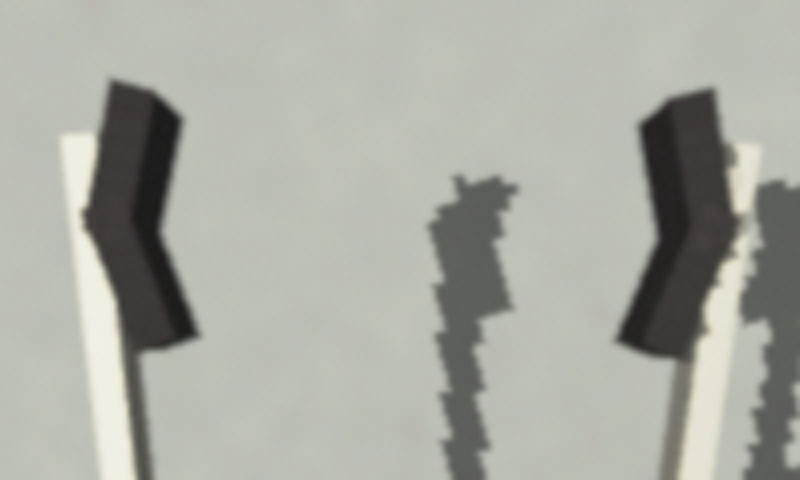

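Call:
carry_out:
  series:
    - {"delta_pos": [0,10,0],"turn": [0,0,0.02],"hand": 0.53}
    - {"delta_pos": [1,30,0],"turn": [0,0,0.06],"hand": 0.53}
    - {"delta_pos": [2,55,0],"turn": [0,0,0.1],"hand": 0.53}
    - {"delta_pos": [3,85,0],"turn": [0,0,0.15],"hand": 0.53}
    - {"delta_pos": [4,115,0],"turn": [0,0,0.2],"hand": 0.53}
    - {"delta_pos": [5,145,0],"turn": [0,0,0.25],"hand": 0.53}
    - {"delta_pos": [6,175,0],"turn": [0,0,0.3],"hand": 0.53}
    - {"delta_pos": [7,205,0],"turn": [0,0,0.35],"hand": 0.53}

```text
clock: 15.72
eef_pos: [506.8, 16.7, 105.4]
eef_rot: [-3.141, 0.0, 0.055]
wrist_force: [0.2, -0.1, -1.2]
finger_gap: 49.7
```

Call:
carry_out:
  series:
    - {"delta_pos": [1,30,0],"turn": [0,0,0.05],"hand": 0.53}
    - {"delta_pos": [2,60,0],"turn": [0,0,0.1],"hand": 0.53}
    - {"delta_pos": [3,90,0],"turn": [0,0,0.15],"hand": 0.53}
    - {"delta_pos": [4,120,0],"turn": [0,0,0.2],"hand": 0.53}
    - {"delta_pos": [5,140,-5],"turn": [0,0,0.24],"hand": 0.53}
    - {"delta_pos": [5,149,-15],"turn": [0,0,0.249],"hand": 0.53}
    - {"delta_pos": [5,152,-25],"turn": [0,0,0.249],"hand": 0.53}
    - {"delta_pos": [5,152,-25],"turn": [0,0,0.249],"hand": 0.53}

```text
clock: 16.73
eef_pos: [511.7, 165.9, 79.3]
eef_rot: [-3.142, 0.002, 0.299]
wrist_force: [1.4, -0.1, -0.6]
finger_gap: 50.2
```

```bash
cat > snap.py <<'E'
import sys
from h import *
n=sys.argv[1]
s=read_state();print(s['clock'],s['eef_pos'],s['eef_rot'],s['finger_gap'],s['wrist_force'])
c=get_calibration("wrist");im=camera("wrist")[:,:,::-1];cv2.imwrite(f"pics/w{n}.png",im)
np.savez(f"w{n}.npz",K=c["intrinsics"],P=c["pose"],e=s['eef_pos'],r=s['eef_rot'])
b=camera("side")[:,:,::-1];crop(b,170,230,370,390,3.5,f"pics/s{n}.png")
E
python3 snap.py 7
```

```text
16.725 [511.675 165.908  79.267] [-3.142  0.002  0.299] 50.20788779374919 [ 1.401 -0.053 -0.625]
```

View pics/w7.png

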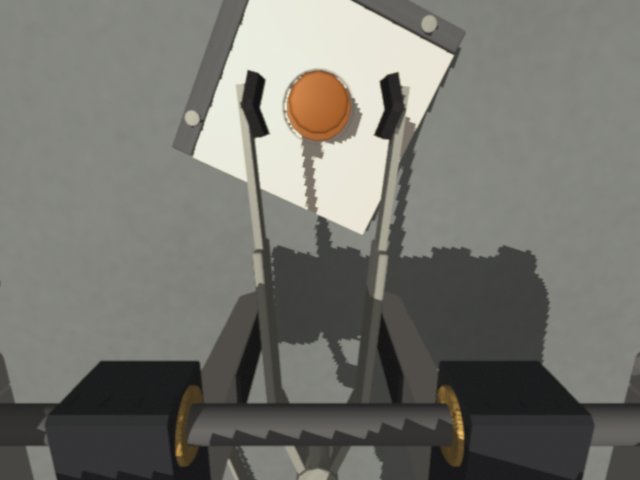

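View pics/s7.png

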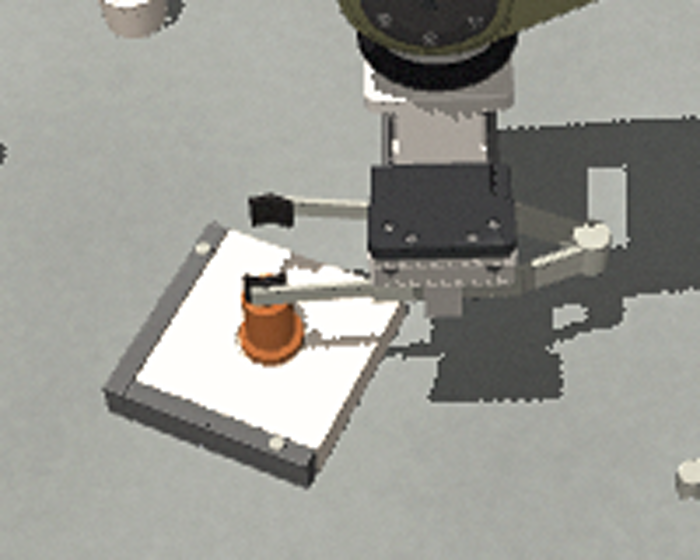

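```bash
python3 - <<'E'
from h import *
z=np.load("w7.npz");c={"intrinsics":z["K"],"pose":z["P"]};e=z["e"];a=z["r"][2]
R=np.array([[np.cos(a),np.sin(a)],[-np.sin(a),np.cos(a)]])
im=cv2.imread("pics/w7.png");crop(im,220,50,420,170,4,"pics/w7c.png")
hsv=cv2.cvtColor(im,cv2.COLOR_BGR2HSV);m=cv2.inRange(hsv,(5,120,100),(20,255,255))
k=max(cv2.findContours(m,0,2)[0],key=cv2.contourArea);print(cv2.boundingRect(k))
for zz,p in((62,(319,102)),): w=onz(c,*p,zz);print(w,R@(w-e[:2]))
for p in((252.9,104.4),(392,106)): print(R@(onz(c,*p,e[2]+29)-e[:2]))
E
```

```text
(288, 71, 63, 70)
[602.798 192.168] [94.815 -1.752]
[90.699 21.731]
[ 90.148 -27.73 ]
```

View pics/w7c.png

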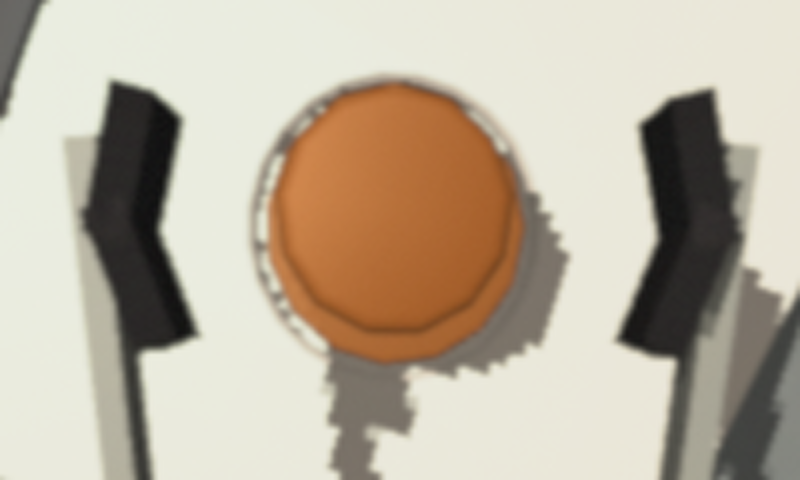

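Call:
carry_out:
  series:
    - {"delta_pos": [2,0.6,-10],"turn": [0,0,0],"hand": 0.53}
    - {"delta_pos": [2,0.6,-25],"turn": [0,0,0],"hand": 0.53}
    - {"delta_pos": [2,0.6,-40],"turn": [0,0,0],"hand": 0.53}
    - {"delta_pos": [2,0.6,-50],"turn": [0,0,0],"hand": 0.53}
    - {"delta_pos": [2,0.6,-54],"turn": [0,0,0],"hand": 0.53}
    - {"delta_pos": [2,0.6,-54],"turn": [0,0,0],"hand": 0.53}

```text
clock: 17.58
eef_pos: [514.2, 167.1, 26.3]
eef_rot: [-3.142, 0.0, 0.3]
wrist_force: [-0.7, 0.2, -0.8]
finger_gap: 50.3
```

```bash
python3 snap.py 8; python3 - <<'E'
from h import *
a=cv2.imread("pics/w8.png")[50:200,200:440];a=cv2.resize(a,None,fx=3.3,fy=3.3,interpolation=2);cv2.imwrite("pics/w8c.png",a)
E
```

```text
17.575 [514.205 167.06   26.334] [-3.142  0.     0.3  ] 50.266376196458616 [-0.674  0.202 -0.849]
```

View pics/w8c.png

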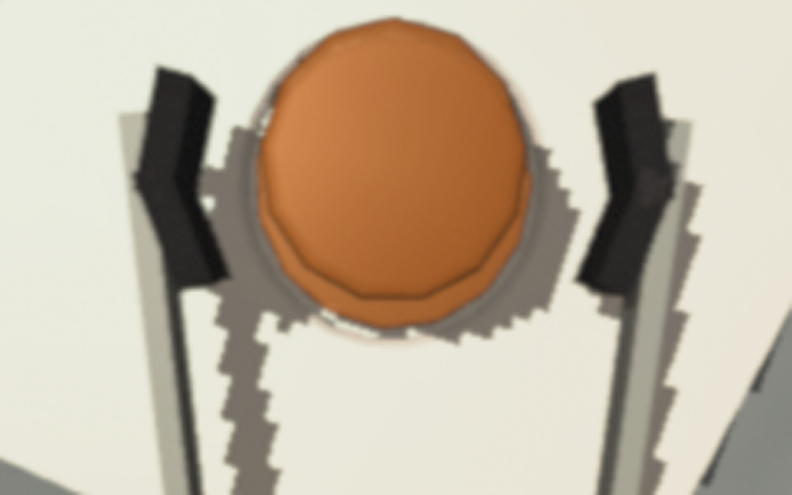

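View pics/s8.png

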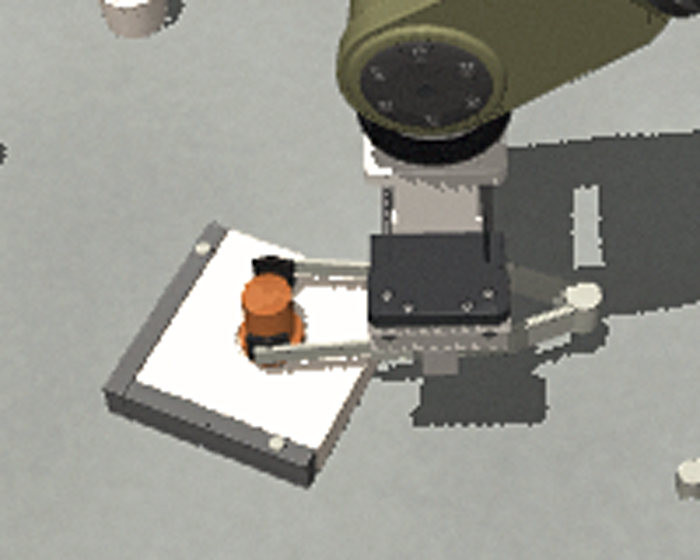

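```bash
python3 - <<'E'
from h import *
z=np.load("w8.npz");c={"intrinsics":z["K"],"pose":z["P"]};e=z["e"];a=z["r"][2]
R=np.array([[np.cos(a),np.sin(a)],[-np.sin(a),np.cos(a)]])
q=lambda x,y:((x+.5)/3.3-.5+200,(y+.5)/3.3-.5+50)
for n,x,zz in[("seal",(395,156),62),("Lnt",(176,184),55),("Rnt",(638,187),55),("Lnb",(197,190),35),("Rnb",(610,195),35),("Lfar",(190,82),55),("Lnear",(182,288),55),("Rfar",(628,86),55),("Rnear",(625,295),55)]:
    print(n,R@(onz(c,*q(*x),zz)-e[:2]))
E
```

```text
seal [92.597 -1.862]
Lnt [90.361 21.814]
Rnt [ 90.039 -28.158]
Lnb [90.99  22.394]
Rnb [ 90.394 -28.265]
Lfar [100.551  19.859]
Lnear [79.537 21.651]
Rfar [100.144 -26.583]
Rnear [ 78.776 -27.294]
```

Call:
carry_out:
  series:
    - {"delta_pos": [2,1.2,0],"turn": [0,0,0],"hand": 0.53}
    - {"delta_pos": [2,1.2,0],"turn": [0,0,0],"hand": 0.5}
    - {"delta_pos": [2,1.2,0],"turn": [0,0,0],"hand": 0.48}
    - {"delta_pos": [2,1.2,0],"turn": [0,0,0],"hand": 0.47}
    - {"delta_pos": [2,1.2,0],"turn": [0,0,0],"hand": 0.47}

```text
clock: 18.3
eef_pos: [516.2, 168.3, 26.5]
eef_rot: [-3.142, 0.0, 0.3]
wrist_force: [0.6, -0.3, -0.5]
finger_gap: 44.3
```

```bash
python3 snap.py 9; python3 - <<'E'
from h import *
a=cv2.imread("pics/w9.png")[50:200,200:440];a=cv2.resize(a,None,fx=3.3,fy=3.3,interpolation=2);cv2.imwrite("pics/w9c.png",a)
E
```

```text
18.3 [516.187 168.256  26.461] [-3.142  0.     0.3  ] 44.320738760353024 [ 0.577 -0.331 -0.493]
```

View pics/w9c.png

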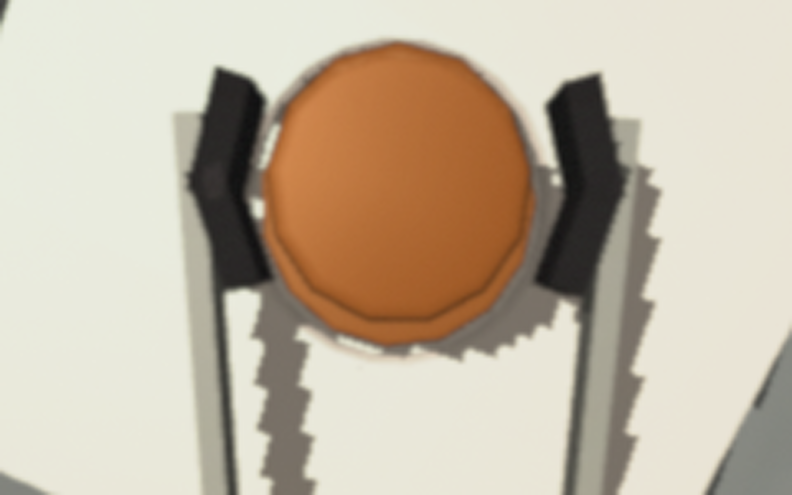

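Call:
carry_out:
  series:
    - {"delta_pos": [-0.2,0.6,0],"turn": [0,0,0],"hand": 0.47}
    - {"delta_pos": [-0.2,0.6,0],"turn": [0,0,0],"hand": 0.46}
    - {"delta_pos": [-0.2,0.6,0],"turn": [0,0,0],"hand": 0.45}
    - {"delta_pos": [-0.2,0.6,0],"turn": [0,0,0],"hand": 0.44}
    - {"delta_pos": [-0.2,0.6,0],"turn": [0,0,0],"hand": 0.43}
    - {"delta_pos": [-0.2,0.6,0],"turn": [0,0,0],"hand": 0.42}
    - {"delta_pos": [-0.2,0.6,0],"turn": [0,0,0],"hand": 0.41}
    - {"delta_pos": [-0.2,0.6,0],"turn": [0,0,0],"hand": 0.4}

```text
clock: 19.4
eef_pos: [516.0, 168.8, 26.4]
eef_rot: [-3.142, -0.0, 0.3]
wrist_force: [-0.4, -0.0, -1.1]
finger_gap: 39.5
```

```bash
python3 snap.py 10; python3 - <<'E'
from h import *
a=cv2.imread("pics/w10.png")[0:200,200:440];a=cv2.resize(a,None,fx=3,fy=3,interpolation=2);cv2.imwrite("pics/w10c.png",a)
E
```

```text
19.4 [516.029 168.839  26.445] [-3.142 -0.     0.3  ] 39.48124004868453 [-0.423 -0.032 -1.07 ]
```

View pics/w10c.png

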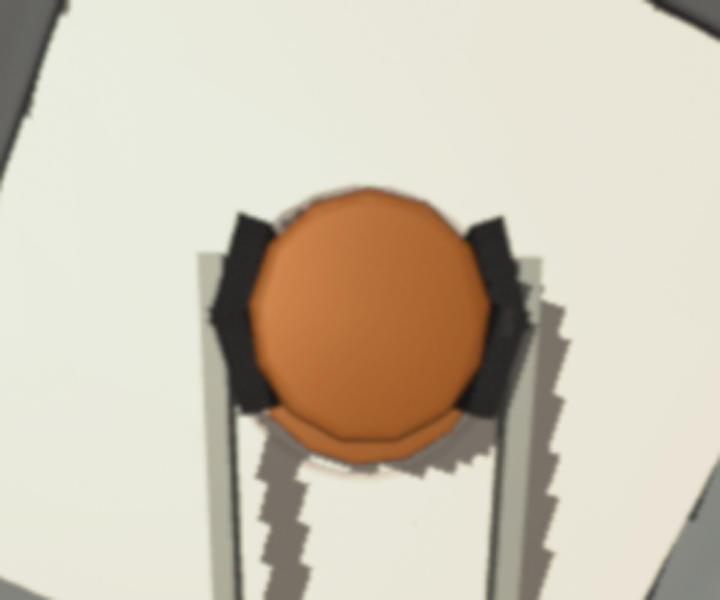

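View pics/s10.png

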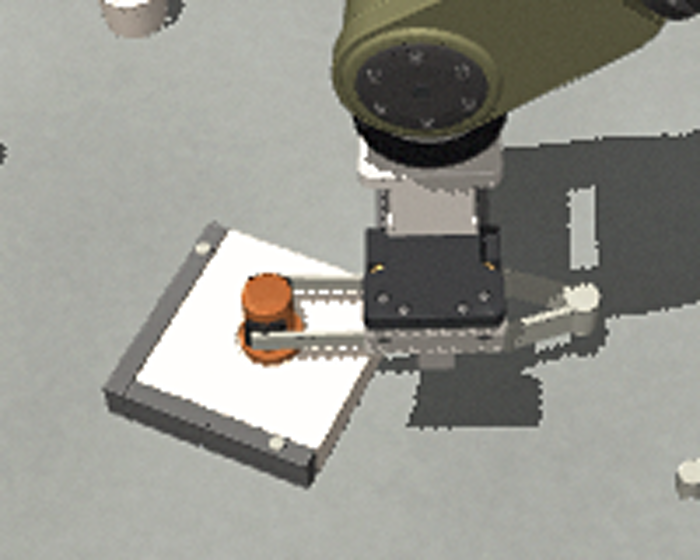

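Call:
carry_out:
  series:
    - {"delta_pos": [0,0,0],"turn": [0,0,0],"hand": 0.38}
    - {"delta_pos": [0,0,0],"turn": [0,0,0],"hand": 0.35}
    - {"delta_pos": [0,0,0],"turn": [0,0,0],"hand": 0.32}
    - {"delta_pos": [0,0,0],"turn": [0,0,0],"hand": 0.3}
  squeeze: 25

```text
clock: 20.0
eef_pos: [516.0, 168.9, 26.5]
eef_rot: [-3.142, -0.0, 0.3]
wrist_force: [-0.6, -0.8, -0.1]
finger_gap: 39.3
```

Call:
carry_out:
  series:
    - {"delta_pos": [0,0,1],"turn": [0,0,0],"hand": 0.3}
    - {"delta_pos": [0,0,3],"turn": [0,0,0],"hand": 0.3}
    - {"delta_pos": [0,0,6],"turn": [0,0,0],"hand": 0.3}
    - {"delta_pos": [0,0,10],"turn": [0,0,0],"hand": 0.3}
    - {"delta_pos": [0,0,14],"turn": [0,0,0],"hand": 0.3}
    - {"delta_pos": [0,0,18],"turn": [0,0,0],"hand": 0.3}
    - {"delta_pos": [0,0,20],"turn": [0,0,0],"hand": 0.3}

```text
clock: 20.88
eef_pos: [516.1, 168.9, 46.8]
eef_rot: [3.142, -0.0, 0.3]
wrist_force: [-0.6, -0.4, -1.0]
finger_gap: 39.4
```

```bash
python3 snap.py 11
```

```text
20.875 [516.124 168.876  46.812] [ 3.142 -0.     0.3  ] 39.40530183303168 [-0.562 -0.372 -0.975]
```

View pics/s11.png

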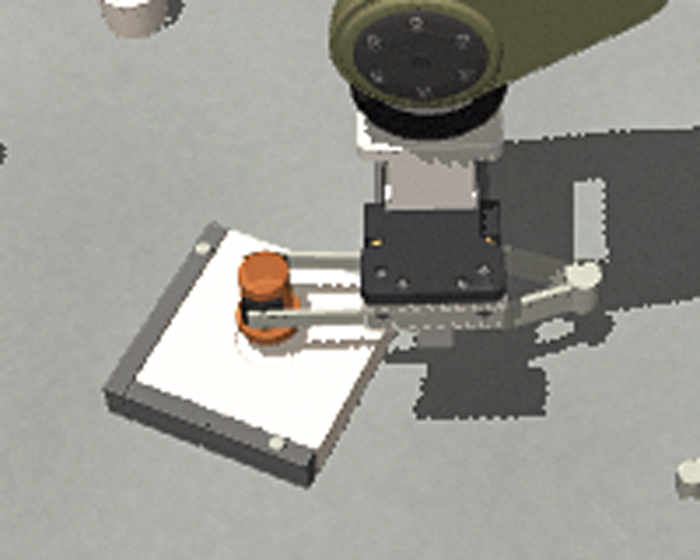

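View pics/w11.png

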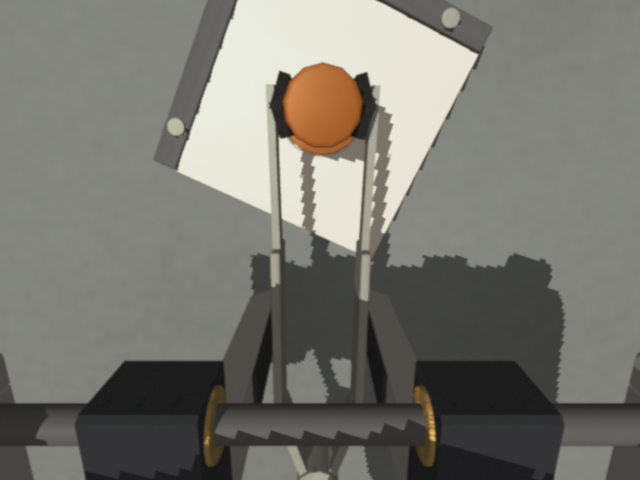

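Call:
carry_out:
  series:
    - {"delta_pos": [0,0,5],"turn": [0,0,0],"hand": 0.3}
    - {"delta_pos": [0,0,15],"turn": [0,0,0],"hand": 0.3}
    - {"delta_pos": [0,0,30],"turn": [0,0,0],"hand": 0.3}
    - {"delta_pos": [0,0,45],"turn": [0,0,0],"hand": 0.3}
    - {"delta_pos": [0,0,60],"turn": [0,0,0],"hand": 0.3}
    - {"delta_pos": [0,0,72],"turn": [0,0,0],"hand": 0.3}
    - {"delta_pos": [0,0,80],"turn": [0,0,0],"hand": 0.3}
    - {"delta_pos": [0,0,83],"turn": [0,0,0],"hand": 0.3}

```text
clock: 21.98
eef_pos: [516.1, 168.9, 129.8]
eef_rot: [3.142, -0.0, 0.3]
wrist_force: [-1.0, -0.1, -1.1]
finger_gap: 39.6
```

Call:
carry_out:
  series:
    - {"delta_pos": [0,0,0],"turn": [0,0,0],"hand": 0.3}
    - {"delta_pos": [0,0,0],"turn": [0,0,0],"hand": 0.3}
    - {"delta_pos": [0,0,0],"turn": [0,0,0],"hand": 0.3}
    - {"delta_pos": [0,0,0],"turn": [0,0,0],"hand": 0.3}

```text
clock: 22.48
eef_pos: [516.0, 168.8, 129.3]
eef_rot: [-3.142, 0.0, 0.3]
wrist_force: [0.1, 0.7, -2.1]
finger_gap: 39.3
```

```bash
python3 snap.py 12; python3 - <<'E'
from h import *
t=camera("top")[:,:,::-1];b=camera("side")[:,:,::-1];cv2.imwrite("pics/f_top.png",t);cv2.imwrite("pics/f_side.png",b)
E
```

```text
22.475 [515.983 168.847 129.296] [-3.142  0.     0.3  ] 39.3487894696652 [ 0.146  0.684 -2.071]
```

View pics/f_side.png

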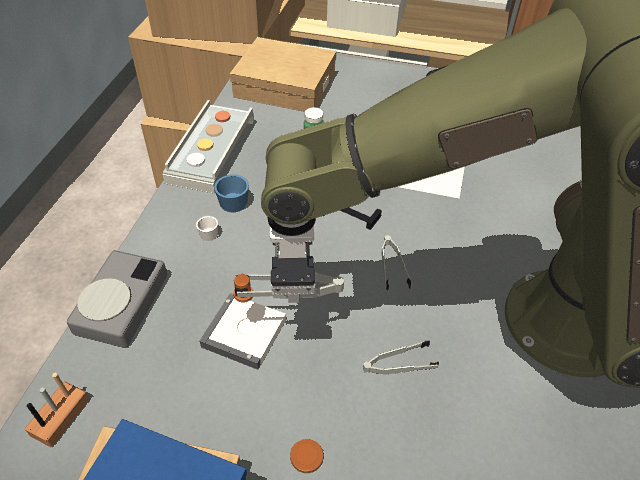

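View pics/w12.png

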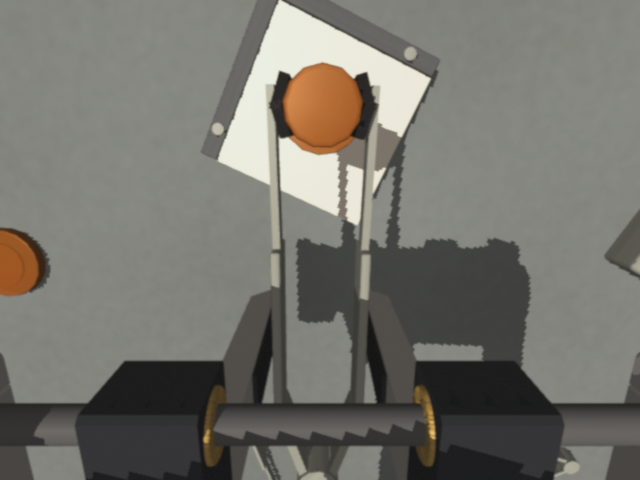

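View pics/s12.png

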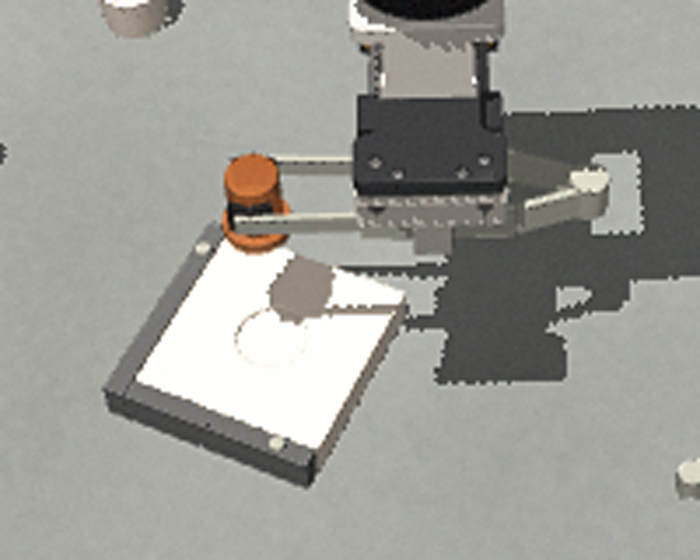

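The wrist view shows the seal held upright between both jaws at (322,108). The side view shows the carrier flush in the stop with its socket empty, and the bystanders in that view are in place. The seal's centre is at about 143 mm.

```bash
python3 -c "
from cell import *
print(sign_off())"
```

```text
the job is handed in; nothing more can be done
None
```

I handed the job in at about 22.5 s of the 64 s allowed, with the tongs still holding the seal up. `sign_off` gives no verdict, so I don't know how it was judged.

- **Carrier:** I pushed it with both fingers, first against the far wall and then against the left wall, until the contact force rose. Right after the pushes the wrist camera put its centre at (602.7, 192.8) mm, against a goal of (602.5, 192.5). It was square to about 0.002 rad. After the lift it still looked flush in the wrist and side views, but I did not measure it again.
- **Tongs:** I took the largest pair, the one on the black rest, by its grip plates. I lifted it partly squeezed (50 mm over the plates), then lowered the jaws around the stem.
- **Seal:** I closed the jaws to about 39 mm over the plates, set the grip to 25 N and lifted 103 mm. In the last pictures it stands upright between both jaws, well clear of the carrier and of the gripper. Its centre is at about 143 mm, worked out from the arm's height rather than measured.
- **Other things:** the bystanders I could see in the last side view (crucible, pot, disc, jar) looked where they had been. The arm hid the tweezer block there, so I did not check it.
- **What disagreed:** the wrist camera showed the jaws about 3 mm off the tool's centre line, and about 91 mm ahead of the tool instead of 95 mm. I corrected for this by eye against the stem before closing.

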